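# Seed jars to the new rack, in the same order

### The arm

A 6-joint arm with a two-finger parallel gripper is mounted at the origin on the work surface. World frame = base frame: x ahead of the robot, y to its left, z up, the work surface at z = 0. Lengths are in m, angles in rad, forces in N, time in s.
With the tool pointing down it reaches from about 0.325 to 0.9 m from the base axis. Payload 6.1 kg.
Tool frame: the origin (TCP) lies on the centre line of the jaws, within the pads' length; the fingertips stand 25 mm ahead of it and the grasp point (between the pads) lies 6 mm ahead of it (tcp_to_tips is the distance from the TCP to the fingertips, in m); z points along the fingers, y is the line along which they close (so a half turn about z gives the same grasp; the last joint's range is limited). The gripper opens to 87 mm and grips with 3 to 60 N. Pads are 19 mm wide; open, the fingers measure 117 mm over their backs; the gripper's body (75 mm by 190 mm) begins 51 mm behind the grasp point.
Start: joints at [-1.455, 0.22, 1.526, -0, 1.395, -0.126], TCP at [0.15, -0.607, 0.226] pointing down, gripper open.
Joint ranges: [-2.98, 2.98], [-0.91, 2.08], [0.09, 2.57], [-1.24, 4.39], [0.2, 2.65], [-2.68, 2.68]. Speed limits (rad/s): [2.57, 2.57, 3.01, 3.14, 3.14, 3.14].

### API

Orientations are given as a unit quaternion [x, y, z, w].
In Python, from rig import get_obs, snapshot, get_calibration, sign_off, tcp_to_tips gives the robot as it stands.
- The arm moves only by the tool carry_out, never from a script. Its argument "targets" is one flat list of numbers, 7 for each row, row after row: the shift along the tool's x, y, z in units of 0.1 m (1.0 is 0.1 m), then the turn, a rotation vector about the tool's x, y, z in units of 45 degrees (1.0 is 45 degrees), then the opening, from 0 (shut) to 1 (fully open). A call has exactly 5 rows; each row is the pose to reach, as a shift and turn from the pose commanded when the call began, along the tool's axes at that moment; what a row does not reach only later rows make up. A row lasts 1/10 s, in which the tool goes at most 50 mm and 8.59 degrees, less where a joint would pass 70% of its speed; a pose out of reach is approached as far as the arm can. A call with a number of a shift or a turn outside -1 to 1 is refused whole. A call with a gripper value outside its range is refused whole. The fingers move at their own pace and stop on an object; the grip force is fixed at half the most. Time passes only in rows, so rows that repeat a pose let the fingers close, or fill a call up. It gives the time, the measured TCP pose, the force, the opening and the grip force at its end, in the units of the state.
- get_obs(): the state, without advancing time (a new reading comes with each control period).
- snapshot(name): name is "scene" or "top" or "wrist"; returns the picture (384x512x3 uint8, red, green, blue); there is no depth.
- get_calibration(name): a dict with "fx", "fy", "cx", "cy" (pixels), "R" (3x3) and "t" (3): a world point X has camera coordinates R X + t. Camera axes: x right, y down, z forward; pixel columns grow to the right and rows downward; lengths in m; the calibration is good to about 2 mm. A picture is of the moment at which its call begins: read the wrist's pose just before it. get_calibration takes no time and is no camera call; for the wrist camera it gives the pose at the moment of the call.
- sign_off(): hands the job in; it is judged then, once.
The state is a dict: "t": time; "joint_pos": joint angles; "qd": joint speeds; "joint_efforts": joint torques, N m; "tcp_pos": TCP position; "tool_rot": TCP orientation; "wrist_force": force on the tool from outside, world axes, zero at the start; "ft_torque": the same for the moment, N m; "width": finger opening in m; "gripper_force": force on a finger pad.
Only numpy, scipy, OpenCV 4.12 (cv2) and the standard library are available. Lean on these libraries where they do the work, as an engineer would, in place of code of your own. Each camera call takes 0.05 s, during which the arm holds its last target. There are 200 camera calls.

### The job

Move the four seed jars from the wooden rack into the white rack, one jar to a bay, keeping the row in the same order: the jar nearest the birdcage is again nearest the birdcage, and so on along the row, so left to right stays left to right. Keep the jars upright, set each one down gently rather than dropping it, and leave all four standing flat in their bays.

Things in the scene. Friction and masses are not known exactly. Their poses are not given: they have to be found in the camera images.
- red_jar: Closed brown glass seed jar with a red screw lid (top 20 mm): upright cylinder, diameter 48 mm, height 86, 0.1 to 0.25 kg, loose. Origin: centre of its underside, z up. Starts in a bay of the wooden rack, order varies. 30 mm clear to the next jar: grip near the lid, fingers in front of and behind the row.
- yellow_jar: Closed brown glass seed jar with a yellow screw lid (top 20 mm): upright cylinder, diameter 48 mm, height 86, 0.1 to 0.25 kg, loose. Origin: centre of its underside, z up. Starts in a bay of the wooden rack, order varies. 30 mm clear to the next jar: grip near the lid, fingers in front of and behind the row.
- blue_jar: Closed brown glass seed jar with a blue screw lid (top 20 mm): upright cylinder, diameter 48 mm, height 86, 0.1 to 0.25 kg, loose. Origin: centre of its underside, z up. Starts in a bay of the wooden rack, order varies. 30 mm clear to the next jar: grip near the lid, fingers in front of and behind the row.
- white_jar: Closed brown glass seed jar with a white screw lid (top 20 mm): upright cylinder, diameter 48 mm, height 86, 0.1 to 0.25 kg, loose. Origin: centre of its underside, z up. Starts in a bay of the wooden rack, order varies. 30 mm clear to the next jar: grip near the lid, fingers in front of and behind the row.
- red_pad: Red silicone pad, disc 62 mm across, 3 mm thick, fixed in the wooden rack's bay where the red-lidded jar starts; it stays and marks that jar's place in the old row. Origin: centre of its underside, 14 mm above the table.
- yellow_pad: Yellow silicone pad, disc 62 mm across, 3 mm thick, fixed in the wooden rack's bay where the yellow-lidded jar starts; it stays and marks that jar's place in the old row. Origin: centre of its underside, 14 mm above the table.
- blue_pad: Blue silicone pad, disc 62 mm across, 3 mm thick, fixed in the wooden rack's bay where the blue-lidded jar starts; it stays and marks that jar's place in the old row. Origin: centre of its underside, 14 mm above the table.
- white_pad: White silicone pad, disc 62 mm across, 3 mm thick, fixed in the wooden rack's bay where the white-lidded jar starts; it stays and marks that jar's place in the old row. Origin: centre of its underside, 14 mm above the table.
- wood_rack: Old jar rack, brown wood, round rails, fixed; holds the jars at the start, each on its coloured pad. Bay centres at y = -117, -39, 39, 117 mm, x = 0; 336 mm long (y), 100 deep. Origin: centre of underside, z up, yaw within 0.25 rad; -y end nearest the birdcage. Bays 70 mm wide, 76 deep; dividers 24 mm high, front rail 33, back rail 41, end cheeks 48; jars stand at z = 17.
- white_rack: New jar rack, white, steel rails, cork pads, fixed, empty, beside the wooden one. Birdcage: at the table's -y end. Bay centres at y = -117, -39, 39, 117 mm, x = 0; 336 mm long (y), 100 deep. Origin: centre of underside, z up, yaw within 0.25 rad; -y end nearest the birdcage. Bays 70 mm wide, 76 deep; dividers 24 mm high, front rail 33, back rail 41, end cheeks 48; jars stand at z = 17.

How it is judged:
By the outcome, as a careful person would: the job done as asked, in the order asked, and still so for the second after the job is handed in, with the robot touching nothing.
It also fails if it takes over 96 s, if anything falls off the work surface, if the arm or the gripper's body presses on something with over 40 N, if the wrist force passes 120 N, or if a joint passes its speed limit or range.

## Working session

There is one attempt and no reset: what is moved stays moved. The work goes in short steps, Python scripts to look and compute and a tool call to move; the robot and the scene stay as the last step left them, time stands still between calls to the robot, and variables do not carry over. Pictures are saved under pics/ and viewed, at most 14 in all, crops included, and the job is handed in when it is done.

Besides the shell and the picture viewer there is one more tool, called as name(argument=value, ...) on one line, values as JSON. carry_out: Moves the arm, as the interface text tells. Shifts and turns lie within -1 to 1; 1 stands for 0.1 m of shift or 45 degrees of turn. Its arguments: {"type":"object","properties":{"targets":{"type":"array"}},"required":["targets"]}

```bash
mkdir -p pics; ls; python3 - <<'E'
from rig import *
import cv2
for n in("scene","top"):
    cv2.imwrite(f"pics/{n}0.png",snapshot(n)[:,:,::-1])
    c=get_calibration(n);print(n,{k:(v if not hasattr(v,'round') else v.tolist()) for k,v in c.items()})
print(get_obs())
E
```

```text
pics
scene {'fx': 358.2381458333564, 'fy': 358.2381458333564, 'cx': 253.36282720807432, 'cy': 192.4162919573183, 'R': [[0.7329376519520664, 0.6801582568820054, -0.013680056513909038], [0.4633450639670933, -0.5138218603761397, -0.7220100051224587], [-0.4981101786234868, 0.5228497311798438, -0.6917473589084697]], 't': [-0.39120615107155143, -0.2140893040948011, 1.0960764503302682]}
top {'fx': 394.23187664750014, 'fy': 394.23187664750014, 'cx': 254.67069390626932, 'cy': 192.17425226187615, 'R': [[-0.027760501916148806, -0.999529243585741, 0.01306314473164284], [-0.9817470486460754, 0.024802186157101724, -0.18856718706219316], [0.18815442330193347, -0.01805942354408975, -0.9819734060620845]], 't': [0.0027595355975455777, 0.5034151648885381, 0.8820668521011011]}
{'t': 0.1, 'joint_pos': array([-1.45511733e+00,  2.21172469e-01,  1.52754664e+00, -2.15900867e-05,
        1.39468833e+00, -1.26101417e-01]), 'qd': array([-0.00027068, -0.0021841 , -0.00220767,  0.00018728,  0.00062246,
        0.00034003]), 'joint_efforts': array([-1.26327409e-04, -4.95946026e+01, -3.88517833e+01,  7.00825732e-02,
        5.15608024e-02, -5.63727940e-05]), 'tcp_pos': array([ 0.14956611, -0.60624685,  0.2249046 ]), 'tool_rot': array([ 9.92701036e-01,  1.20597801e-01, -5.89761240e-06, -9.07436724e-04]), 'wrist_force': array([-0.75513474,  0.95586167,  0.5396323 ]), 'ft_torque': array([-0.03263052,  0.00614373, -0.02793762]), 'gripper_force': 0.0, 'width': 0.08730304527769972}
```

View pics/top0.png

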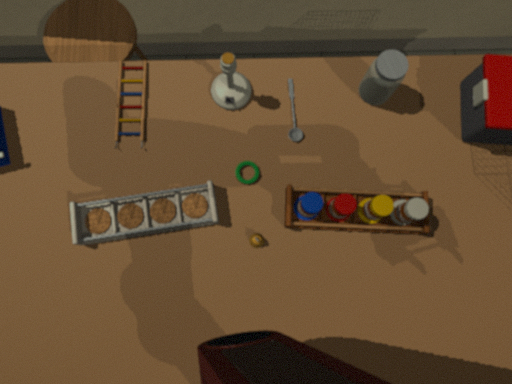

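View pics/scene0.png

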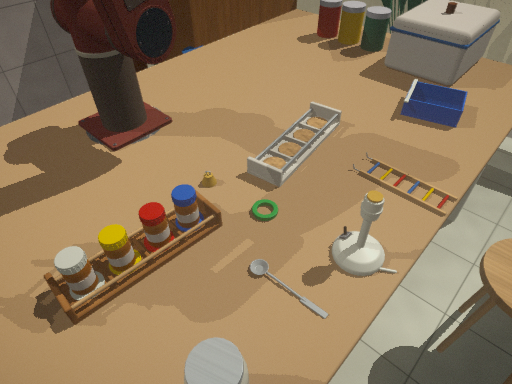

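The top view (image right = -y, up = +x) shows the wooden rack at right, with lids blue (311,203), red (344,205), yellow (382,206) and white (416,209). The order from the birdcage end is white, yellow, red, blue. The white rack is at left, with corks at about (99,220), (131,216), (163,211) and (196,206).

```bash
cat > h.py <<'E'
import numpy as np,cv2
from rig import *
B=np.array([[0,-.117],[0,-.039],[0,.039],[0,.117]])
def ray(c,uv,z):
    R=np.array(c["R"]);t=np.array(c["t"]);C=-R.T@t
    d=R.T@np.array([(uv[0]-c["cx"])/c["fx"],(uv[1]-c["cy"])/c["fy"],1])
    return (C+d*(z-C[2])/d[2])[:2]
def fit(P,Q):  # Q=R P + t, returns yaw,t
    p=P-P.mean(0);q=Q-Q.mean(0);a=np.arctan2((p[:,0]*q[:,1]-p[:,1]*q[:,0]).sum(),(p*q).sum())
    R=np.array([[np.cos(a),-np.sin(a)],[np.sin(a),np.cos(a)]]);t=Q.mean(0)-R@P.mean(0)
    return a,t,(P@R.T+t),Q-(P@R.T+t)
def blob(im,hsvlo,hsvhi,box):
    h=cv2.cvtColor(im,cv2.COLOR_RGB2HSV);m=cv2.inRange(h,np.array(hsvlo),np.array(hsvhi))
    k=np.zeros_like(m);x0,y0,x1,y1=box;k[y0:y1,x0:x1]=m[y0:y1,x0:x1]
    n,l,s,c=cv2.connectedComponentsWithStats(k);i=1+s[1:,4].argmax();return c[i],s[i]
E
python3 - <<'E'
from h import *
np.set_printoptions(precision=4,suppress=True)
im=cv2.imread("pics/top0.png")[:,:,::-1].copy();c=get_calibration("top")
L=[]
for n,lo,hi,bx in [("white",(0,0,120),(179,60,255),(400,190,435,230)),("yellow",(18,150,120),(35,255,255),(355,185,398,225)),("red",(0,180,90),(9,255,255),(328,185,360,222)),("blue",(105,150,60),(130,255,255),(296,188,328,225))]:
    ce,s=blob(im,lo,hi,bx);L.append(ray(c,ce,.097));print(n,ce,s,L[-1])
print(fit(B,np.array(L)))
W=np.array([ray(c,p,.016) for p in [(196,206),(163,211),(131,216),(99,220)]])
print(fit(B,W))
cv2.imwrite("pics/t0.png",cv2.resize(np.hstack([im[170:250,60:225],im[170:250,280:445]]),None,fx=2.4,fy=2.4,interpolation=cv2.INTER_CUBIC)[:,:,::-1])
E
```

```text
white [417.1821 207.8498] [407 199  21  19 313] [ 0.4492 -0.3706]
yellow [382.2471 204.5735] [372 195  21  20 340] [ 0.4586 -0.2931]
red [343.8923 202.8204] [328 193  28  21 362] [ 0.4647 -0.2077]
blue [311.3251 202.2077] [298 192  25  21 366] [ 0.468  -0.1351]
(np.float64(-0.07870696728129206), array([ 0.4601, -0.2516]), array([[ 0.4509, -0.3682],
       [ 0.4571, -0.2905],
       [ 0.4632, -0.2127],
       [ 0.4693, -0.135 ]]), array([[-0.0017, -0.0023],
       [ 0.0015, -0.0026],
       [ 0.0015,  0.0051],
       [-0.0013, -0.0001]]))
(np.float64(0.12122562642201122), array([0.4643, 0.2485]), array([[0.4785, 0.1324],
       [0.4691, 0.2098],
       [0.4596, 0.2872],
       [0.4502, 0.3647]]), array([[ 0.0005, -0.0007],
       [-0.0003,  0.0013],
       [-0.001 ,  0.0004],
       [ 0.0008, -0.001 ]]))
```

View pics/t0.png

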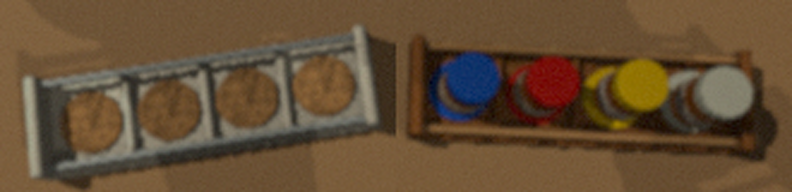

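The rack fits agree to a few mm. The plan runs blue, red, yellow, white, far bay first, so no jar passes over another. Starting the approach now.

```bash
cat >> h.py <<'E'
from scipy.spatial.transform import Rotation as Ro
def need(x,y,z,psi,o=None):
    """tool-frame shift (0.1 m) and turn (45 deg) from the measured pose to (x,y,z), tool down, tool x at yaw psi"""
    o=o or get_obs();R=Ro.from_quat(o["tool_rot"])
    T=Ro.from_matrix([[np.cos(psi),np.sin(psi),0],[np.sin(psi),-np.cos(psi),0],[0,0,-1]])
    print("shift",np.round(R.inv().apply(np.array([x,y,z])-o["tcp_pos"])/.1,3),"turn",np.round((R.inv()*T).as_rotvec()/(np.pi/4),3),"t",o["t"],"w",round(o["width"],4))
E
```

carry_out(targets=[0.2, -0.2, 0, 0, 0, -0.18, 1, 0.4, -0.4, 0, 0, 0, -0.37, 1, 0.6, -0.6, 0, 0, 0, -0.56, 1, 0.8, -0.8, 0, 0, 0, -0.75, 1, 1, -1, 0, 0, 0, -0.93, 1])

```text
t: 0.6
tcp_pos: [0.2232, -0.4845, 0.2254]
tool_rot: [0.883, 0.47, 0.0, -0.0]
wrist_force: [-0.0, 0.0, 0.3]
width: 0.0869
gripper_force: 0.0
```

```bash
python3 -c "
from h import *
need(.466,-.135,.225,1.492)"
```

```text
shift [4.255 0.062 0.007] turn [-0.001 -0.001 -0.654] t 0.6 w 0.0869
```

carry_out(targets=[0.2, 0, 0, 0, 0, -0.15, 1, 0.4, 0, 0, 0, 0, -0.3, 1, 0.6, 0, 0, 0, 0, -0.45, 1, 0.8, 0, 0, 0, 0, -0.6, 1, 1, 0, 0, 0, 0, -0.654, 1])

```text
t: 1.1
tcp_pos: [0.2794, -0.4022, 0.2255]
tool_rot: [0.735, 0.678, 0.0, -0.0]
wrist_force: [0.3, -0.0, -0.2]
width: 0.0873
gripper_force: 0.0
```

carry_out(targets=[0.2, 0.2, 0, 0, 0, 0, 1, 0.4, 0.4, 0, 0, 0, 0, 1, 0.6, 0.6, 0, 0, 0, 0, 1, 0.8, 0.8, 0, 0, 0, 0, 1, 1, 1, 0, 0, 0, 0, 1])

```text
t: 1.6
tcp_pos: [0.3878, -0.3109, 0.2256]
tool_rot: [0.737, 0.676, -0.0, -0.0]
wrist_force: [0.7, -0.3, -0.7]
width: 0.0871
gripper_force: 0.0
```

```bash
python3 - <<'E'
from h import *
cv2.imwrite("pics/w1.png",snapshot("wrist")[:,:,::-1])
need(.466,-.135,.225,1.492)
c=get_calibration("wrist");print(c); print(get_obs()["tcp_pos"])
E
```

```text
shift [1.792 0.609 0.012] turn [ 0.002 -0.003 -0.006] t 1.65 w 0.0872
{'fx': 264.9596875417869, 'fy': 264.9596875417869, 'cx': 256.4908791398016, 'cy': 190.98170654910015, 'R': array([[ 0.99670217, -0.08110416,  0.0026271 ],
       [-0.07864226, -0.95745343,  0.27766583],
       [-0.02000453, -0.27695674, -0.96067413]]), 't': array([-0.41531022, -0.29843503,  0.31278736])}
[ 0.39038828 -0.30849108  0.22563835]
```

View pics/w1.png

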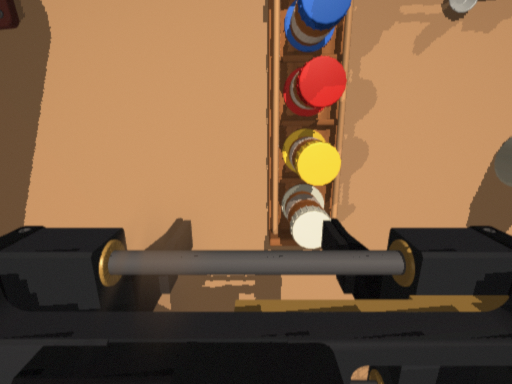

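The wrist view shows the wooden rack's row running away upward. Lid tops are at red (322,81), yellow (318,163), white ≈(311,227), with blue at (325,5) cut off at the top.

```bash
python3 - <<'E'
from h import *
im=snapshot("wrist");c=get_calibration("wrist");h=cv2.cvtColor(im,cv2.COLOR_RGB2HSV)
for n,lo,hi,b in [("red",(0,180,190),(9,255,255),(290,50,352,115)),("yellow",(18,150,190),(35,255,255),(285,132,345,192)),("blue",(105,150,60),(130,255,255),(280,0,355,60))]:
    ce,s=blob(im,lo,hi,b);print(n,ce,s)
for n,p in [("red",(322,81)),("yel",(318,163)),("white",(311,227))]: print(n,ray(c,p,.103))
E
```

```text
red [319.65526751  84.04247104] [ 297   59   47   51 1813]
yellow [316.14087176 164.7883765 ] [ 294  133   45   56 1583]
blue [319.93128655  13.51096491] [ 295    0   54   34 1368]
red [ 0.4626902  -0.20787116]
yel [ 0.45754567 -0.28947822]
white [ 0.44841002 -0.36342452]
```

carry_out(targets=[0.2, 0.12, 0, 0, 0, 0, 1, 0.4, 0.25, 0, 0, 0, 0, 1, 0.6, 0.37, 0, 0, 0, 0, 1, 0.8, 0.5, 0, 0, 0, 0, 1, 0.9, 0.6, 0, 0, 0, 0, 1])

```text
t: 2.2
tcp_pos: [0.4549, -0.2266, 0.2256]
tool_rot: [0.736, 0.677, -0.0, -0.0]
wrist_force: [-0.9, -0.7, 0.8]
width: 0.0868
gripper_force: 0.0
```

```bash
python3 - <<'E'
from h import *
im=snapshot("wrist");c=get_calibration("wrist")
cv2.imwrite("pics/w2.png",im[:,:,::-1])
for n,lo,hi,b in [("red",(0,180,190),(9,255,255),(200,0,352,250)),("blue",(105,150,90),(130,255,255),(200,0,355,250))]:
    ce,s=blob(im,lo,hi,b);print(n,ce,s,ray(c,ce,.103))
need(.468,-.135,.225,1.492)
E
```

```text
red [262.41523179 168.63443709] [ 240  140   43   52 1510] [ 0.46482418 -0.20707368]
blue [260.50347037  98.7736252 ] [ 238   74   46   51 1873] [ 0.4682684  -0.13577359]
shift [0.916 0.043 0.008] turn [ 0.001 -0.001 -0.006] t 2.25 w 0.0873
```

View pics/w2.png

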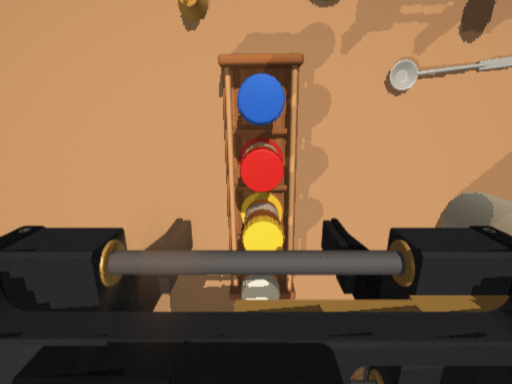

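Blue is at (0.468,-0.1355) and red at (0.464,-0.207), consistent in both views. Going over blue, down and gripping.

carry_out(targets=[0.3, 0.02, 0, 0, 0, 0, 1, 0.6, 0.03, 0, 0, 0, 0, 1, 0.91, 0.05, 0.1, 0, 0, 0, 1, 0.91, 0.05, 0.3, 0, 0, 0, 1, 0.91, 0.05, 0.5, 0, 0, 0, 1])

```text
t: 2.75
tcp_pos: [0.4676, -0.1374, 0.1758]
tool_rot: [0.736, 0.677, -0.0, 0.001]
wrist_force: [-0.4, -0.0, 0.4]
width: 0.0874
gripper_force: 0.0
```

carry_out(targets=[0, 0, 0.2, 0, 0, 0, 1, 0, 0, 0.4, 0, 0, 0, 1, 0, 0, 0.6, 0, 0, 0, 1, 0, 0, 0.75, 0, 0, 0, 1, 0, 0, 0.81, 0, 0, 0, 1])

```text
t: 3.25
tcp_pos: [0.4659, -0.1376, 0.0931]
tool_rot: [0.737, 0.676, -0.001, -0.001]
wrist_force: [0.1, -0.2, -0.4]
width: 0.0871
gripper_force: 0.0
```

```bash
python3 -c "
from h import *
need(.468,-.1355,.094,1.492)"
```

```text
shift [ 0.022  0.019 -0.009] turn [-0.004 -0.001 -0.008] t 3.25 w 0.0871
```

carry_out(targets=[0.02, 0.02, 0, 0, 0, 0, 0.8, 0.02, 0.02, 0, 0, 0, 0, 0.5, 0.02, 0.02, 0, 0, 0, 0, 0.3, 0.02, 0.02, 0, 0, 0, 0, 0.3, 0.02, 0.02, 0, 0, 0, 0, 0.3])

```text
t: 3.75
tcp_pos: [0.4699, -0.1355, 0.0955]
tool_rot: [0.736, 0.677, 0.0, 0.0]
wrist_force: [0.3, -0.9, -0.2]
width: 0.0547
gripper_force: 0.0
```

carry_out(targets=[0, 0, -0.1, 0, 0, 0, 0.3, 0, 0, -0.3, 0, 0, 0, 0.3, 0, 0, -0.5, 0, 0, 0, 0.3, 0, 0, -0.7, 0, 0, 0, 0.3, 0, 0, -0.8, 0, 0, 0, 0.3])

```text
t: 4.25
tcp_pos: [0.4704, -0.1357, 0.1773]
tool_rot: [0.736, 0.676, 0.001, 0.001]
wrist_force: [0.5, -0.2, -1.3]
width: 0.0461
gripper_force: 30.0
```

```bash
python3 -c "
from h import *
need(.450,.365,.174,1.692);print(get_obs()['gripper_force'])"
```

```text
shift [ 4.971 -0.628  0.027] turn [ 0.003  0.002 -0.262] t 4.25 w 0.0461
29.992103576660156
```

The fingers were still closing when the lift began, so the jar's height in the grip needs checking.

```bash
python3 - <<'E'
from h import *
a=snapshot("scene");w=snapshot("wrist")
cv2.imwrite("pics/s3.png",np.hstack([cv2.resize(a[120:300,100:300],None,fx=2,fy=2),w[:360,80:480]])[:,:,::-1]);need(.450,.365,.174,1.692)
E
```

```text
shift [ 4.973 -0.63   0.021] turn [ 0.004  0.002 -0.262] t 4.35 w 0.046
```

View pics/s3.png

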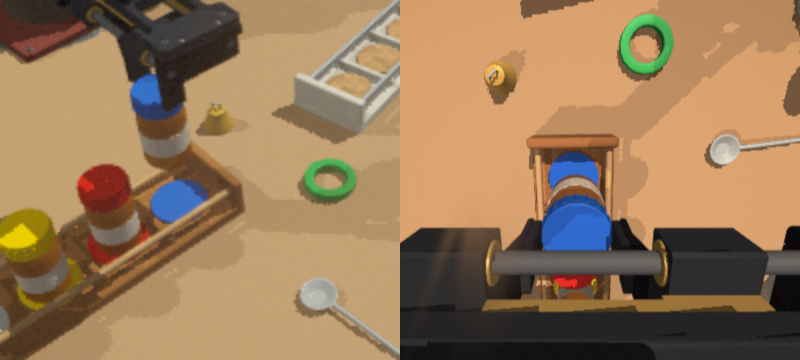

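The scene crop shows blue held upright by the lid, with its bottom edge near scene pixel (185,203). I'll work out the height of the bottom from that.

```bash
python3 - <<'E'
from h import *
c=get_calibration("scene");a=np.linspace(0,6.28,90)
K=np.array([[c["fx"],0,c["cx"]],[0,c["fy"],c["cy"]],[0,0,1]])
def pr(P): p=(np.array(c["R"])@P.T).T+np.array(c["t"]);q=p@K.T;return q[:,:2]/q[:,2:]
for x,y,z in [(.469,-.1355,.075),(.469,-.1355,.085),(.469,-.1355,.095),(.464,-.207,.017)]:
    q=pr(np.c_[x+.024*np.cos(a),y+.024*np.sin(a),z+0*a]);t=pr(np.array([[x,y,z+.086]]))
    f=lambda q:(np.array(q)-[100,120])*2
    print(z,"bottom lowest",f(q[q[:,1].argmax()]),"u",f(q).min(0)[0],f(q).max(0)[0],"top c",f(t[0]))
E
```

```text
0.075 bottom lowest [166.58945849 179.83771254] u 147.01703033783946 193.85823762953845 top c [157.3496401  99.1197462]
0.085 bottom lowest [165.09763243 172.94619933] u 145.37107136933008 192.6614890102989 top c [155.66944966  90.96733138]
0.095 bottom lowest [163.57667876 165.92013072] u 143.69365268774385 191.44197799566405 top c [153.9543778   82.64566915]
0.017 bottom lowest [116.88439709 254.71306003] u 98.40405822606829 145.2594819784632 top c [104.65700237 179.21735674]
```

The bottom sits about 83 mm below the TCP, clear of everything. Crossing to the white rack's far bay.

carry_out(targets=[0.1, -0.02, 0, 0, 0, 0, 0.3, 0.3, -0.05, 0, 0, 0, 0, 0.3, 0.5, -0.07, 0, 0, 0, 0, 0.3, 0.75, -0.1, 0, 0, 0, 0, 0.3, 1, -0.13, 0, 0, 0, 0, 0.3])

```text
t: 4.85
tcp_pos: [0.4637, -0.033, 0.1733]
tool_rot: [0.737, 0.676, -0.001, -0.001]
wrist_force: [0.0, -0.5, -2.1]
width: 0.046
gripper_force: 30.0
```

carry_out(targets=[0.2, -0.02, 0, 0, 0, 0, 0.3, 0.4, -0.05, 0, 0, 0, 0, 0.3, 0.6, -0.07, 0, 0, 0, 0, 0.3, 0.8, -0.1, 0, 0, 0, 0, 0.3, 1, -0.13, 0, 0, 0, 0, 0.3])

```text
t: 5.35
tcp_pos: [0.4591, 0.0676, 0.1733]
tool_rot: [0.736, 0.677, -0.001, -0.001]
wrist_force: [0.8, -0.0, -1.6]
width: 0.046
gripper_force: 30.0
```

carry_out(targets=[0.2, -0.02, 0, 0, 0, 0, 0.3, 0.4, -0.05, 0, 0, 0, 0, 0.3, 0.6, -0.07, 0, 0, 0, 0, 0.3, 0.8, -0.1, 0, 0, 0, 0, 0.3, 1, -0.13, 0, 0, 0, 0, 0.3])

```text
t: 5.85
tcp_pos: [0.4545, 0.1681, 0.1732]
tool_rot: [0.736, 0.677, -0.001, -0.001]
wrist_force: [-0.6, -0.7, -1.8]
width: 0.0458
gripper_force: 30.0
```

```bash
python3 - <<'E'
from h import *
w=snapshot("wrist")
cv2.imwrite("pics/w4.png",w[:,:,::-1]);need(.450,.365,.174,1.692)
c=get_calibration("wrist");np.savez("w4.npz",**c)
E
```

```text
shift [ 1.934 -0.205 -0.003] turn [-0.004 -0.003 -0.261] t 5.9 w 0.0462
```

View pics/w4.png

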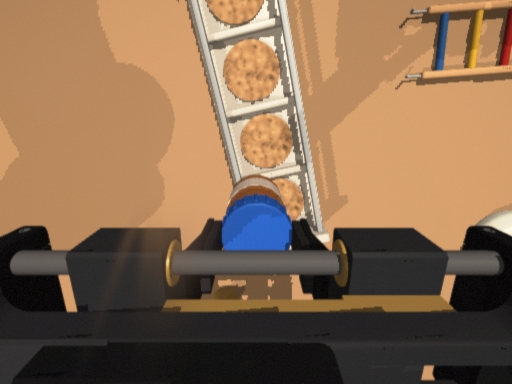

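The white rack's corks are at (266,140) and (252,69), with a third at about (238,5) cut off. The blue jar is held ahead of the first bay. Checking these against the rack estimate.

```bash
python3 - <<'E'
from h import *
c=dict(np.load("w4.npz"))
for p in [(266,140),(252,69)]: print(ray(c,p,.017))
E
```

```text
[0.46936963 0.21640682]
[0.45960722 0.29394821]
```

carry_out(targets=[0.2, -0.02, 0, 0, 0, -0.05, 0.3, 0.4, -0.05, 0, 0, 0, -0.1, 0.3, 0.6, -0.07, 0, 0, 0, -0.16, 0.3, 0.8, -0.09, 0, 0, 0, -0.21, 0.3, 1, -0.1, 0, 0, 0, -0.261, 0.3])

```text
t: 6.4
tcp_pos: [0.4531, 0.268, 0.1733]
tool_rot: [0.663, 0.749, -0.001, -0.001]
wrist_force: [-0.6, 0.6, -1.6]
width: 0.0459
gripper_force: 30.0
```

```bash
python3 - <<'E'
from h import *
w=snapshot("wrist");c=get_calibration("wrist")
cv2.imwrite("pics/w5.png",w[:,:,::-1]);need(.450,.365,.174,1.692);np.savez("w5.npz",**c)
E
```

```text
shift [ 0.941  0.086 -0.003] turn [-0.003 -0.002  0.005] t 6.45 w 0.0461
```

View pics/w5.png

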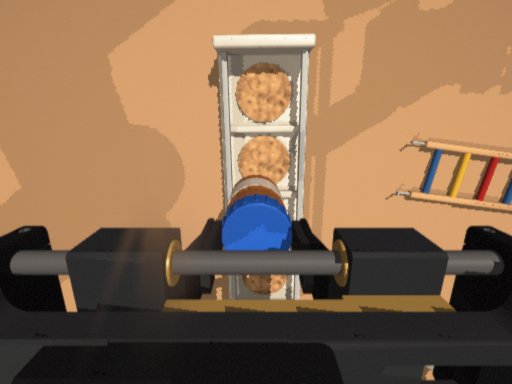

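The corks are now at (264,93) for the far bay and (264,161), with the end cheek at row 41. The rack is aligned with the tool.

```bash
python3 - <<'E'
from h import *
c=dict(np.load("w5.npz"))
for p in [(264,93),(264,161)]: print(ray(c,p,.017))
im=cv2.imread("pics/top0.png")[:,:,::-1].copy();c=get_calibration("top")
# outer rack ends in top view: cheek tops z=.048, table contact
for p in [(214,186),(216,222),(72,203),(78,243)]: print(p,ray(c,p,.048))
E
```

```text
[0.44928934 0.36959951]
[0.45960575 0.29358951]
(214, 186) [0.52056151 0.08505689]
(216, 222) [0.43506811 0.0811326 ]
(72, 203) [0.48835089 0.41599328]
(78, 243) [0.39511646 0.39687445]
```

carry_out(targets=[0.2, 0.02, 0, 0, 0, 0, 0.3, 0.4, 0.04, 0, 0, 0, 0, 0.3, 0.6, 0.06, 0, 0, 0, 0, 0.3, 0.8, 0.08, 0, 0, 0, 0, 0.3, 0.97, 0.09, 0, 0, 0, 0, 0.3])

```text
t: 6.95
tcp_pos: [0.4508, 0.3653, 0.1735]
tool_rot: [0.663, 0.748, -0.001, -0.0]
wrist_force: [0.2, 0.4, -1.9]
width: 0.046
gripper_force: 30.0
```

carry_out(targets=[0, 0, 0.1, 0, 0, 0, 0.3, 0, 0, 0.25, 0, 0, 0, 0.3, 0, 0, 0.4, 0, 0, 0, 0.3, 0, 0, 0.53, 0, 0, 0, 0.3, 0, 0, 0.62, 0, 0, 0, 0.3])

```text
t: 7.45
tcp_pos: [0.4511, 0.3635, 0.1105]
tool_rot: [0.664, 0.748, -0.001, -0.0]
wrist_force: [0.1, 0.2, -1.7]
width: 0.0465
gripper_force: 30.0
```

```bash
python3 - <<'E'
from h import *
a=snapshot("scene");w=snapshot("top")
cv2.imwrite("pics/s6.png",np.hstack([cv2.resize(a[80:220,220:370],None,fx=2.5,fy=2.5),cv2.resize(w[170:260,60:220],None,fx=2.5,fy=3.8889)])[:,:,::-1]);need(.450,.3675,.1,1.692);print(get_obs()["wrist_force"])
E
```

```text
shift [ 0.04  -0.003  0.106] turn [-0.004  0.002 -0.002] t 7.55 w 0.0461
[ 0.2313649  -0.2523892  -1.43059808]
```

View pics/s6.png

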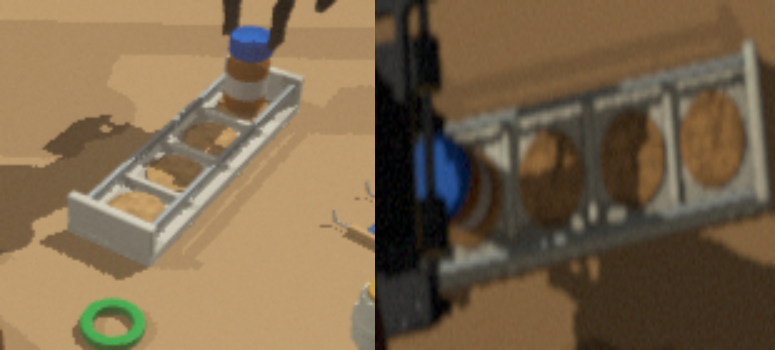

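Blue hangs centred over the far bay, bottom between the rails. Lowering slowly while watching force.

carry_out(targets=[0.03, 0, 0.02, 0, 0, 0, 0.3, 0.03, 0, 0.04, 0, 0, 0, 0.3, 0.03, 0, 0.06, 0, 0, 0, 0.3, 0.03, 0, 0.08, 0, 0, 0, 0.3, 0.03, 0, 0.09, 0, 0, 0, 0.3])

```text
t: 8.05
tcp_pos: [0.4516, 0.3678, 0.1039]
tool_rot: [0.663, 0.748, 0.0, 0.0]
wrist_force: [0.9, 0.2, -1.7]
width: 0.0462
gripper_force: 30.0
```

carry_out(targets=[0, 0, 0.01, 0, 0, 0, 0.3, 0, 0, 0.02, 0, 0, 0, 0.3, 0, 0, 0.02, 0, 0, 0, 0.3, 0, 0, 0.03, 0, 0, 0, 0.3, 0, 0, 0.03, 0, 0, 0, 0.3])

```text
t: 8.55
tcp_pos: [0.4519, 0.3683, 0.1031]
tool_rot: [0.663, 0.748, 0.001, -0.0]
wrist_force: [-3.9, -2.0, 10.3]
width: 0.0462
gripper_force: 30.1
```

Contact confirmed at 10 N. Releasing and rising.

carry_out(targets=[0, 0, -0.02, 0, 0, 0, 0.8, 0, 0, -0.02, 0, 0, 0, 0.8, 0, 0, -0.02, 0, 0, 0, 0.8, 0, 0, -0.02, 0, 0, 0, 0.8, 0, 0, -0.02, 0, 0, 0, 0.8])

```text
t: 9.05
tcp_pos: [0.4516, 0.3676, 0.1027]
tool_rot: [0.663, 0.748, -0.0, -0.0]
wrist_force: [1.3, 0.0, -0.7]
width: 0.0687
gripper_force: 0.0
```

carry_out(targets=[0, 0, -0.1, 0, 0, 0, 0.8, 0, 0, -0.3, 0, 0, 0, 0.8, 0, 0, -0.5, 0, 0, 0, 0.8, 0, 0, -0.7, 0, 0, 0, 0.8, -0.1, 0, -0.8, 0, 0, 0, 0.8])

```text
t: 9.55
tcp_pos: [0.4538, 0.3589, 0.1859]
tool_rot: [0.663, 0.749, 0.002, 0.0]
wrist_force: [-0.0, 0.4, -0.1]
width: 0.0696
gripper_force: 0.0
```

```bash
python3 -c "
from h import *
need(.464,-.2073,.18,1.492)"
```

```text
shift [-5.633 -0.583  0.046] turn [ 0.004 -0.003  0.255] t 9.55 w 0.0696
```

carry_out(targets=[-0.1, -0.02, 0, 0, 0, 0, 0.8, -0.3, -0.04, 0, 0, 0, 0, 0.8, -0.5, -0.06, 0, 0, 0, 0, 0.8, -0.75, -0.08, 0, 0, 0, 0, 0.8, -1, -0.1, 0, 0, 0, 0, 0.8])

```text
t: 10.05
tcp_pos: [0.4539, 0.2554, 0.1815]
tool_rot: [0.663, 0.748, -0.001, -0.0]
wrist_force: [-0.3, -0.2, 0.6]
width: 0.0694
gripper_force: 0.0
```

carry_out(targets=[-0.2, -0.02, 0, 0, 0, 0, 0.8, -0.4, -0.04, 0, 0, 0, 0, 0.8, -0.6, -0.06, 0, 0, 0, 0, 0.8, -0.8, -0.08, 0, 0, 0, 0, 0.8, -1, -0.1, 0, 0, 0, 0, 0.8])

```text
t: 10.55
tcp_pos: [0.4558, 0.1551, 0.1816]
tool_rot: [0.664, 0.748, -0.001, -0.001]
wrist_force: [0.5, -0.1, -0.6]
width: 0.0698
gripper_force: 0.0
```

carry_out(targets=[-0.2, -0.02, 0, 0, 0, 0, 0.8, -0.4, -0.04, 0, 0, 0, 0, 0.8, -0.6, -0.06, 0, 0, 0, 0, 0.8, -0.8, -0.08, 0, 0, 0, 0, 0.8, -1, -0.1, 0, 0, 0, 0, 0.8])

```text
t: 11.05
tcp_pos: [0.4577, 0.0549, 0.1816]
tool_rot: [0.664, 0.748, -0.001, -0.001]
wrist_force: [0.3, 0.0, 0.2]
width: 0.0693
gripper_force: 0.0
```

carry_out(targets=[-0.2, -0.02, 0, 0, 0, 0.05, 0.8, -0.4, -0.04, 0, 0, 0, 0.1, 0.8, -0.6, -0.06, 0, 0, 0, 0.15, 0.8, -0.8, -0.08, 0, 0, 0, 0.2, 0.8, -1, -0.1, 0, 0, 0, 0.255, 0.8])

```text
t: 11.55
tcp_pos: [0.4596, -0.0453, 0.1816]
tool_rot: [0.736, 0.677, -0.001, -0.001]
wrist_force: [0.4, 0.1, 0.7]
width: 0.0696
gripper_force: 0.0
```

```bash
python3 -c "
from h import *
need(.464,-.2073,.094,1.492)"
```

```text
shift [-1.611  0.179  0.875] turn [-0.003 -0.    -0.005] t 11.55 w 0.0696
```

carry_out(targets=[-0.2, 0.04, 0, 0, 0, 0, 0.8, -0.4, 0.08, 0, 0, 0, 0, 0.8, -0.6, 0.12, 0, 0, 0, 0, 0.8, -0.8, 0.16, 0, 0, 0, 0, 0.8, -1, 0.18, 0, 0, 0, 0, 0.8])

```text
t: 12.05
tcp_pos: [0.4696, -0.1463, 0.1816]
tool_rot: [0.735, 0.678, -0.0, -0.001]
wrist_force: [0.2, 0.3, -0.3]
width: 0.0698
gripper_force: 0.0
```

carry_out(targets=[-0.2, 0, 0, 0, 0, 0, 0.8, -0.4, 0, 0, 0, 0, 0, 0.8, -0.61, 0, 0, 0, 0, 0, 0.8, -0.61, 0, 0.1, 0, 0, 0, 0.8, -0.61, 0, 0.25, 0, 0, 0, 0.8])

```text
t: 12.55
tcp_pos: [0.4655, -0.2063, 0.1569]
tool_rot: [0.735, 0.678, 0.0, -0.0]
wrist_force: [-0.1, -0.5, -0.4]
width: 0.0694
gripper_force: 0.0
```

```bash
python3 -c "
from h import *
need(.464,-.2073,.094,1.492)"
```

```text
shift [-0.011 -0.014  0.629] turn [ 0.    -0.    -0.004] t 12.55 w 0.0694
```

carry_out(targets=[-0.01, -0.01, 0.15, 0, 0, 0, 0.8, -0.01, -0.01, 0.3, 0, 0, 0, 0.8, -0.01, -0.01, 0.45, 0, 0, 0, 0.8, -0.01, -0.01, 0.57, 0, 0, 0, 0.8, -0.01, -0.01, 0.63, 0, 0, 0, 0.8])

```text
t: 13.05
tcp_pos: [0.4637, -0.2055, 0.0925]
tool_rot: [0.735, 0.679, -0.0, -0.002]
wrist_force: [0.3, -0.9, 0.4]
width: 0.0697
gripper_force: 0.0
```

carry_out(targets=[0, 0, 0, 0, 0, 0, 0.6, 0, 0, 0, 0, 0, 0, 0.3, 0, 0, 0, 0, 0, 0, 0.3, 0, 0, 0, 0, 0, 0, 0.3, 0, 0, 0, 0, 0, 0, 0.3])

```text
t: 13.55
tcp_pos: [0.4653, -0.2073, 0.0957]
tool_rot: [0.735, 0.678, 0.0, 0.001]
wrist_force: [-1.0, 0.3, 3.6]
width: 0.0473
gripper_force: 30.0
```

carry_out(targets=[0, 0, -0.1, 0, 0, 0, 0.3, 0, 0, -0.3, 0, 0, 0, 0.3, 0, 0, -0.5, 0, 0, 0, 0.3, 0, 0, -0.7, 0, 0, 0, 0.3, 0, 0, -0.8, 0, 0, 0, 0.3])

```text
t: 14.05
tcp_pos: [0.4658, -0.2074, 0.1773]
tool_rot: [0.735, 0.678, 0.0, 0.001]
wrist_force: [-0.1, -1.3, -2.5]
width: 0.0469
gripper_force: 29.9
```

```bash
python3 -c "
from h import *
need(.4597,.2902,.175,1.692)"
```

```text
shift [ 4.956 -0.46   0.016] turn [ 0.003  0.002 -0.256] t 14.05 w 0.0469
```

carry_out(targets=[0.1, -0.02, 0, 0, 0, 0, 0.3, 0.3, -0.04, 0, 0, 0, 0, 0.3, 0.5, -0.06, 0, 0, 0, 0, 0.3, 0.75, -0.08, 0, 0, 0, 0, 0.3, 1, -0.1, 0, 0, 0, 0, 0.3])

```text
t: 14.55
tcp_pos: [0.4618, -0.1047, 0.1735]
tool_rot: [0.735, 0.678, -0.0, -0.001]
wrist_force: [0.1, -0.1, -1.6]
width: 0.0472
gripper_force: 29.9
```

carry_out(targets=[0.2, -0.02, 0, 0, 0, 0, 0.3, 0.4, -0.04, 0, 0, 0, 0, 0.3, 0.6, -0.06, 0, 0, 0, 0, 0.3, 0.8, -0.08, 0, 0, 0, 0, 0.3, 1, -0.1, 0, 0, 0, 0, 0.3])

```text
t: 15.05
tcp_pos: [0.4597, -0.0044, 0.1735]
tool_rot: [0.735, 0.678, -0.001, -0.001]
wrist_force: [0.4, -0.1, -1.9]
width: 0.0468
gripper_force: 29.9
```

carry_out(targets=[0.2, -0.02, 0, 0, 0, 0, 0.3, 0.4, -0.04, 0, 0, 0, 0, 0.3, 0.6, -0.06, 0, 0, 0, 0, 0.3, 0.8, -0.08, 0, 0, 0, 0, 0.3, 1, -0.1, 0, 0, 0, 0, 0.3])

```text
t: 15.55
tcp_pos: [0.4576, 0.0958, 0.1735]
tool_rot: [0.735, 0.678, -0.001, -0.001]
wrist_force: [0.1, -0.2, -2.5]
width: 0.047
gripper_force: 29.9
```

carry_out(targets=[0.2, -0.02, 0, 0, 0, -0.05, 0.3, 0.4, -0.04, 0, 0, 0, -0.1, 0.3, 0.6, -0.06, 0, 0, 0, -0.15, 0.3, 0.8, -0.08, 0, 0, 0, -0.2, 0.3, 1, -0.1, 0, 0, 0, -0.256, 0.3])

```text
t: 16.05
tcp_pos: [0.4556, 0.196, 0.1734]
tool_rot: [0.662, 0.749, -0.001, -0.001]
wrist_force: [0.3, -0.6, -2.3]
width: 0.0472
gripper_force: 29.9
```

```bash
python3 -c "
from h import *
need(.4597,.2902,.1,1.692)"
```

```text
shift [0.93  0.158 0.734] turn [-0.003  0.     0.002] t 16.05 w 0.0472
```

carry_out(targets=[0.2, 0.04, 0, 0, 0, 0, 0.3, 0.4, 0.08, 0, 0, 0, 0, 0.3, 0.6, 0.12, 0, 0, 0, 0, 0.3, 0.8, 0.15, 0, 0, 0, 0, 0.3, 0.94, 0.16, 0, 0, 0, 0, 0.3])

```text
t: 16.55
tcp_pos: [0.4603, 0.2914, 0.1735]
tool_rot: [0.663, 0.749, -0.001, -0.001]
wrist_force: [0.3, -0.0, -3.4]
width: 0.0473
gripper_force: 29.9
```

carry_out(targets=[0, 0, 0.1, 0, 0, 0, 0.3, 0, 0, 0.25, 0, 0, 0, 0.3, 0, 0, 0.4, 0, 0, 0, 0.3, 0, 0, 0.53, 0, 0, 0, 0.3, 0, 0, 0.64, 0, 0, 0, 0.3])

```text
t: 17.05
tcp_pos: [0.4609, 0.2892, 0.1088]
tool_rot: [0.663, 0.748, -0.001, -0.0]
wrist_force: [-0.7, -0.1, -2.4]
width: 0.0471
gripper_force: 29.9
```

```bash
python3 -c "
from h import *
need(.4597,.2902,.097,1.692)"
```

```text
shift [ 0.012 -0.011  0.118] turn [-0.003  0.001 -0.002] t 17.05 w 0.0471
```

carry_out(targets=[0.01, 0, 0.02, 0, 0, 0, 0.3, 0.01, 0, 0.04, 0, 0, 0, 0.3, 0.01, 0, 0.06, 0, 0, 0, 0.3, 0.01, 0, 0.08, 0, 0, 0, 0.3, 0.01, 0, 0.1, 0, 0, 0, 0.3])

```text
t: 17.55
tcp_pos: [0.462, 0.2914, 0.1014]
tool_rot: [0.663, 0.749, 0.001, 0.0]
wrist_force: [-0.4, -0.0, -1.7]
width: 0.0472
gripper_force: 29.9
```

carry_out(targets=[0, 0, 0.01, 0, 0, 0, 0.3, 0, 0, 0.02, 0, 0, 0, 0.3, 0, 0, 0.03, 0, 0, 0, 0.3, 0, 0, 0.03, 0, 0, 0, 0.3, 0, 0, 0.03, 0, 0, 0, 0.3])

```text
t: 18.05
tcp_pos: [0.4616, 0.2912, 0.0979]
tool_rot: [0.663, 0.749, -0.0, -0.0]
wrist_force: [0.8, -0.9, -2.4]
width: 0.0474
gripper_force: 29.9
```

carry_out(targets=[0, 0, 0.01, 0, 0, 0, 0.3, 0, 0, 0.02, 0, 0, 0, 0.3, 0, 0, 0.02, 0, 0, 0, 0.3, 0, 0, 0.025, 0, 0, 0, 0.3, 0, 0, 0.025, 0, 0, 0, 0.3])

```text
t: 18.55
tcp_pos: [0.4616, 0.2913, 0.0957]
tool_rot: [0.663, 0.749, 0.0, -0.0]
wrist_force: [-1.1, -0.2, 0.0]
width: 0.0472
gripper_force: 30.0
```

carry_out(targets=[0, 0, 0.01, 0, 0, 0, 0.3, 0, 0, 0.01, 0, 0, 0, 0.3, 0, 0, 0.015, 0, 0, 0, 0.3, 0, 0, 0.015, 0, 0, 0, 0.3, 0, 0, 0.015, 0, 0, 0, 0.3])

```text
t: 19.05
tcp_pos: [0.4618, 0.2916, 0.0956]
tool_rot: [0.663, 0.749, 0.0, -0.0]
wrist_force: [-5.6, -1.1, 11.4]
width: 0.0472
gripper_force: 30.1
```

Seated. Releasing, rising and going back for yellow.

carry_out(targets=[0, 0, -0.02, 0, 0, 0, 0.8, 0, 0, -0.02, 0, 0, 0, 0.8, 0, 0, -0.02, 0, 0, 0, 0.8, 0, 0, -0.02, 0, 0, 0, 0.8, 0, 0, -0.02, 0, 0, 0, 0.8])

```text
t: 19.55
tcp_pos: [0.4616, 0.2911, 0.0958]
tool_rot: [0.663, 0.748, -0.0, -0.0]
wrist_force: [0.7, -0.1, -0.3]
width: 0.0686
gripper_force: 0.0
```

carry_out(targets=[0, 0, -0.1, 0, 0, 0, 0.8, 0, 0, -0.3, 0, 0, 0, 0.8, 0, 0, -0.5, 0, 0, 0, 0.8, 0, 0, -0.7, 0, 0, 0, 0.8, -0.1, 0, -0.85, 0, 0, 0, 0.8])

```text
t: 20.05
tcp_pos: [0.4633, 0.2819, 0.1832]
tool_rot: [0.663, 0.749, 0.001, 0.0]
wrist_force: [-0.2, -0.4, 0.2]
width: 0.0694
gripper_force: 0.0
```

```bash
python3 -c "
from h import *
need(.458,-.2903,.18,1.492)"
```

```text
shift [-5.673 -0.75   0.025] turn [ 0.003 -0.001  0.256] t 20.05 w 0.0694
```

carry_out(targets=[-0.1, -0.02, 0, 0, 0, 0, 0.8, -0.3, -0.05, 0, 0, 0, 0, 0.8, -0.5, -0.08, 0, 0, 0, 0, 0.8, -0.75, -0.1, 0, 0, 0, 0, 0.8, -1, -0.13, 0, 0, 0, 0, 0.8])

```text
t: 20.55
tcp_pos: [0.4611, 0.1786, 0.1798]
tool_rot: [0.663, 0.748, -0.001, -0.0]
wrist_force: [-0.5, 0.5, -0.5]
width: 0.0697
gripper_force: 0.0
```

carry_out(targets=[-0.2, -0.03, 0, 0, 0, 0, 0.8, -0.4, -0.06, 0, 0, 0, 0, 0.8, -0.6, -0.08, 0, 0, 0, 0, 0.8, -0.8, -0.1, 0, 0, 0, 0, 0.8, -1, -0.13, 0, 0, 0, 0, 0.8])

```text
t: 21.05
tcp_pos: [0.4601, 0.078, 0.1799]
tool_rot: [0.663, 0.748, -0.001, -0.001]
wrist_force: [0.3, -0.9, 0.3]
width: 0.0699
gripper_force: 0.0
```

carry_out(targets=[-0.2, -0.03, 0, 0, 0, 0, 0.8, -0.4, -0.06, 0, 0, 0, 0, 0.8, -0.6, -0.08, 0, 0, 0, 0, 0.8, -0.8, -0.1, 0, 0, 0, 0, 0.8, -1, -0.13, 0, 0, 0, 0, 0.8])

```text
t: 21.55
tcp_pos: [0.4591, -0.0226, 0.1799]
tool_rot: [0.663, 0.748, -0.0, -0.001]
wrist_force: [-0.4, 0.1, 0.3]
width: 0.0695
gripper_force: 0.0
```

carry_out(targets=[-0.2, -0.03, 0, 0, 0, 0.05, 0.8, -0.4, -0.06, 0, 0, 0, 0.1, 0.8, -0.6, -0.08, 0, 0, 0, 0.15, 0.8, -0.8, -0.1, 0, 0, 0, 0.2, 0.8, -1, -0.13, 0, 0, 0, 0.256, 0.8])

```text
t: 22.05
tcp_pos: [0.4582, -0.1233, 0.1799]
tool_rot: [0.736, 0.677, -0.0, -0.001]
wrist_force: [0.3, -0.5, 0.8]
width: 0.0694
gripper_force: 0.0
```

carry_out(targets=[-0.2, 0, 0, 0, 0, 0, 0.8, -0.4, 0, 0, 0, 0, 0, 0.8, -0.6, 0, 0, 0, 0, 0, 0.8, -0.8, 0, 0, 0, 0, 0, 0.8, -1, 0, 0, 0, 0, 0, 0.8])

```text
t: 22.55
tcp_pos: [0.4499, -0.2227, 0.1798]
tool_rot: [0.735, 0.678, -0.0, -0.001]
wrist_force: [0.2, 0.5, 0.0]
width: 0.0697
gripper_force: 0.0
```

```bash
python3 -c "
from h import *
need(.458,-.2903,.094,1.492)"
```

```text
shift [-0.668  0.136  0.857] turn [-0.002 -0.001 -0.003] t 22.55 w 0.0697
```

carry_out(targets=[-0.22, 0.05, 0, 0, 0, 0, 0.8, -0.44, 0.1, 0, 0, 0, 0, 0.8, -0.66, 0.14, 0, 0, 0, 0, 0.8, -0.66, 0.14, 0.1, 0, 0, 0, 0.8, -0.66, 0.14, 0.25, 0, 0, 0, 0.8])

```text
t: 23.05
tcp_pos: [0.4594, -0.2891, 0.155]
tool_rot: [0.735, 0.678, 0.0, -0.0]
wrist_force: [0.8, 0.2, -0.3]
width: 0.0695
gripper_force: 0.0
```

```bash
python3 -c "
from h import *
need(.458,-.2903,.094,1.492)"
```

```text
shift [-0.014 -0.013  0.61 ] turn [ 0.    -0.    -0.004] t 23.05 w 0.0695
```

carry_out(targets=[-0.01, -0.01, 0.15, 0, 0, 0, 0.8, -0.01, -0.01, 0.3, 0, 0, 0, 0.8, -0.01, -0.01, 0.45, 0, 0, 0, 0.8, -0.01, -0.01, 0.57, 0, 0, 0, 0.8, -0.01, -0.01, 0.61, 0, 0, 0, 0.8])

```text
t: 23.55
tcp_pos: [0.4581, -0.2885, 0.0928]
tool_rot: [0.735, 0.678, -0.0, -0.001]
wrist_force: [0.4, -0.1, -0.5]
width: 0.0696
gripper_force: 0.0
```

carry_out(targets=[0, 0, 0, 0, 0, 0, 0.6, 0, 0, 0, 0, 0, 0, 0.3, 0, 0, 0, 0, 0, 0, 0.3, 0, 0, 0, 0, 0, 0, 0.3, 0, 0, 0, 0, 0, 0, 0.3])

```text
t: 24.05
tcp_pos: [0.4593, -0.29, 0.0957]
tool_rot: [0.735, 0.678, 0.0, 0.001]
wrist_force: [-0.8, -0.1, 2.7]
width: 0.0471
gripper_force: 30.0
```

carry_out(targets=[0, 0, 0, 0, 0, 0, 0.3, 0, 0, -0.2, 0, 0, 0, 0.3, 0, 0, -0.4, 0, 0, 0, 0.3, 0, 0, -0.6, 0, 0, 0, 0.3, 0, 0, -0.8, 0, 0, 0, 0.3])

```text
t: 24.55
tcp_pos: [0.4586, -0.2892, 0.175]
tool_rot: [0.735, 0.678, 0.0, -0.001]
wrist_force: [0.5, -0.1, -1.7]
width: 0.047
gripper_force: 30.0
```

```bash
python3 -c "
from h import *
need(.469,.2125,.175,1.692)"
```

```text
shift [ 5.009e+00 -2.990e-01  4.000e-03] turn [-0.001 -0.001 -0.256] t 24.55 w 0.047
```

carry_out(targets=[0.1, -0.01, 0, 0, 0, 0, 0.3, 0.3, -0.02, 0, 0, 0, 0, 0.3, 0.5, -0.04, 0, 0, 0, 0, 0.3, 0.75, -0.06, 0, 0, 0, 0, 0.3, 1, -0.08, 0, 0, 0, 0, 0.3])

```text
t: 25.05
tcp_pos: [0.458, -0.1873, 0.173]
tool_rot: [0.735, 0.678, -0.0, -0.001]
wrist_force: [0.1, 0.6, -2.2]
width: 0.0475
gripper_force: 30.0
```

carry_out(targets=[0.2, -0.02, 0, 0, 0, 0, 0.3, 0.4, -0.03, 0, 0, 0, 0, 0.3, 0.6, -0.05, 0, 0, 0, 0, 0.3, 0.8, -0.06, 0, 0, 0, 0, 0.3, 1, -0.08, 0, 0, 0, 0, 0.3])

```text
t: 25.55
tcp_pos: [0.4579, -0.0871, 0.1731]
tool_rot: [0.735, 0.678, -0.0, -0.001]
wrist_force: [-0.2, -0.3, -1.8]
width: 0.0472
gripper_force: 30.0
```

carry_out(targets=[0.2, -0.02, 0, 0, 0, 0, 0.3, 0.4, -0.03, 0, 0, 0, 0, 0.3, 0.6, -0.05, 0, 0, 0, 0, 0.3, 0.8, -0.06, 0, 0, 0, 0, 0.3, 1, -0.08, 0, 0, 0, 0, 0.3])

```text
t: 26.05
tcp_pos: [0.4578, 0.0129, 0.1732]
tool_rot: [0.735, 0.678, -0.001, -0.001]
wrist_force: [0.8, 0.2, -1.5]
width: 0.0474
gripper_force: 30.0
```

carry_out(targets=[0.2, -0.02, 0, 0, 0, -0.05, 0.3, 0.4, -0.03, 0, 0, 0, -0.1, 0.3, 0.6, -0.05, 0, 0, 0, -0.15, 0.3, 0.8, -0.06, 0, 0, 0, -0.2, 0.3, 1, -0.08, 0, 0, 0, -0.256, 0.3])

```text
t: 26.55
tcp_pos: [0.4577, 0.113, 0.1732]
tool_rot: [0.662, 0.749, -0.001, -0.001]
wrist_force: [0.3, -0.3, -1.7]
width: 0.0471
gripper_force: 30.0
```

```bash
python3 -c "
from h import *
need(.469,.2125,.1,1.692)"
```

```text
shift [0.974 0.236 0.731] turn [-0.003 -0.001  0.002] t 26.55 w 0.0471
```

carry_out(targets=[0.2, 0.05, 0, 0, 0, 0, 0.3, 0.4, 0.1, 0, 0, 0, 0, 0.3, 0.6, 0.15, 0, 0, 0, 0, 0.3, 0.8, 0.2, 0, 0, 0, 0, 0.3, 0.98, 0.24, 0, 0, 0, 0, 0.3])

```text
t: 27.05
tcp_pos: [0.4697, 0.2131, 0.173]
tool_rot: [0.663, 0.749, -0.001, -0.001]
wrist_force: [-0.6, -0.2, -2.3]
width: 0.0471
gripper_force: 30.0
```

carry_out(targets=[0, 0, 0.1, 0, 0, 0, 0.3, 0, 0, 0.25, 0, 0, 0, 0.3, 0, 0, 0.4, 0, 0, 0, 0.3, 0, 0, 0.53, 0, 0, 0, 0.3, 0, 0, 0.64, 0, 0, 0, 0.3])

```text
t: 27.55
tcp_pos: [0.4702, 0.211, 0.1088]
tool_rot: [0.663, 0.748, -0.001, -0.001]
wrist_force: [-0.4, 0.1, -2.1]
width: 0.0469
gripper_force: 30.0
```

carry_out(targets=[0, 0, 0.02, 0, 0, 0, 0.3, 0, 0, 0.04, 0, 0, 0, 0.3, 0, 0, 0.06, 0, 0, 0, 0.3, 0, 0, 0.08, 0, 0, 0, 0.3, 0, 0, 0.1, 0, 0, 0, 0.3])

```text
t: 28.05
tcp_pos: [0.4716, 0.212, 0.1014]
tool_rot: [0.663, 0.749, 0.0, 0.0]
wrist_force: [0.7, 0.8, -2.5]
width: 0.0476
gripper_force: 30.0
```

carry_out(targets=[0, 0, 0.01, 0, 0, 0, 0.3, 0, 0, 0.02, 0, 0, 0, 0.3, 0, 0, 0.03, 0, 0, 0, 0.3, 0, 0, 0.03, 0, 0, 0, 0.3, 0, 0, 0.03, 0, 0, 0, 0.3])

```text
t: 28.55
tcp_pos: [0.4711, 0.2119, 0.098]
tool_rot: [0.663, 0.749, 0.0, 0.0]
wrist_force: [-0.4, 1.1, -1.4]
width: 0.0471
gripper_force: 30.0
```

```bash
python3 -c "
from h import *
need(.469,.2125,.1,1.692)"
```

```text
shift [ 0.008 -0.02  -0.02 ] turn [ 0.  0. -0.] t 28.55 w 0.0471
```

carry_out(targets=[0, 0, 0.01, 0, 0, 0, 0.3, 0, 0, 0.02, 0, 0, 0, 0.3, 0, 0, 0.025, 0, 0, 0, 0.3, 0, 0, 0.03, 0, 0, 0, 0.3, 0, 0, 0.03, 0, 0, 0, 0.3])

```text
t: 29.05
tcp_pos: [0.4713, 0.212, 0.0957]
tool_rot: [0.663, 0.749, 0.0, 0.0]
wrist_force: [-3.7, -0.2, 5.6]
width: 0.0469
gripper_force: 30.0
```

Seated (about 7 N). Releasing and going for white.

carry_out(targets=[0, 0, -0.01, 0, 0, 0, 0.8, 0, 0, -0.01, 0, 0, 0, 0.8, 0, 0, -0.01, 0, 0, 0, 0.8, 0, 0, -0.01, 0, 0, 0, 0.8, 0, 0, -0.01, 0, 0, 0, 0.8])

```text
t: 29.55
tcp_pos: [0.4712, 0.2118, 0.0959]
tool_rot: [0.663, 0.748, 0.0, 0.0]
wrist_force: [0.6, -0.2, -0.8]
width: 0.069
gripper_force: 0.0
```

carry_out(targets=[0, 0, -0.1, 0, 0, 0, 0.8, 0, 0, -0.3, 0, 0, 0, 0.8, 0, 0, -0.5, 0, 0, 0, 0.8, 0, 0, -0.7, 0, 0, 0, 0.8, -0.1, 0, -0.85, 0, 0, 0, 0.8])

```text
t: 30.05
tcp_pos: [0.4729, 0.2025, 0.1832]
tool_rot: [0.663, 0.749, 0.001, 0.0]
wrist_force: [0.1, -1.0, 0.1]
width: 0.0695
gripper_force: 0.0
```

```bash
python3 -c "
from h import *
need(.449,-.366,.18,1.492)"
```

```text
shift [-5.614 -0.93   0.026] turn [ 0.003 -0.001  0.256] t 30.05 w 0.0695
```

carry_out(targets=[-0.1, -0.02, 0, 0, 0, 0, 0.8, -0.3, -0.06, 0, 0, 0, 0, 0.8, -0.5, -0.1, 0, 0, 0, 0, 0.8, -0.75, -0.15, 0, 0, 0, 0, 0.8, -1, -0.19, 0, 0, 0, 0, 0.8])

```text
t: 30.55
tcp_pos: [0.4645, 0.0987, 0.1798]
tool_rot: [0.663, 0.748, -0.001, -0.001]
wrist_force: [0.5, -0.7, -0.8]
width: 0.0695
gripper_force: 0.0
```

carry_out(targets=[-0.2, -0.04, 0, 0, 0, 0, 0.8, -0.4, -0.08, 0, 0, 0, 0, 0.8, -0.6, -0.12, 0, 0, 0, 0, 0.8, -0.8, -0.16, 0, 0, 0, 0, 0.8, -1, -0.19, 0, 0, 0, 0, 0.8])

```text
t: 31.05
tcp_pos: [0.4576, -0.0027, 0.1799]
tool_rot: [0.663, 0.748, -0.001, -0.001]
wrist_force: [-0.5, -0.2, 0.7]
width: 0.0695
gripper_force: 0.0
```

carry_out(targets=[-0.2, -0.04, 0, 0, 0, 0, 0.8, -0.4, -0.08, 0, 0, 0, 0, 0.8, -0.6, -0.12, 0, 0, 0, 0, 0.8, -0.8, -0.16, 0, 0, 0, 0, 0.8, -1, -0.19, 0, 0, 0, 0, 0.8])

```text
t: 31.55
tcp_pos: [0.4506, -0.1041, 0.1799]
tool_rot: [0.663, 0.748, -0.0, -0.001]
wrist_force: [0.4, -0.2, 0.0]
width: 0.0699
gripper_force: 0.0
```

carry_out(targets=[-0.2, -0.03, 0, 0, 0, 0.05, 0.8, -0.4, -0.06, 0, 0, 0, 0.1, 0.8, -0.6, -0.09, 0, 0, 0, 0.15, 0.8, -0.8, -0.12, 0, 0, 0, 0.2, 0.8, -1, -0.15, 0, 0, 0, 0.256, 0.8])

```text
t: 32.05
tcp_pos: [0.4478, -0.205, 0.1798]
tool_rot: [0.736, 0.677, -0.0, -0.001]
wrist_force: [0.6, 0.0, 0.5]
width: 0.0694
gripper_force: 0.0
```

carry_out(targets=[-0.2, 0, 0, 0, 0, 0, 0.8, -0.4, 0, 0, 0, 0, 0, 0.8, -0.6, 0, 0, 0, 0, 0, 0.8, -0.8, 0, 0, 0, 0, 0, 0.8, -1, 0, 0, 0, 0, 0, 0.8])

```text
t: 32.55
tcp_pos: [0.4396, -0.3045, 0.1798]
tool_rot: [0.735, 0.678, -0.0, -0.001]
wrist_force: [-0.7, -0.6, -0.1]
width: 0.0696
gripper_force: 0.0
```

```bash
python3 -c "
from h import *
need(.449,-.367,.094,1.492)"
```

```text
shift [-0.617  0.146  0.857] turn [-0.002 -0.001 -0.003] t 32.55 w 0.0696
```

carry_out(targets=[-0.2, 0.05, 0, 0, 0, 0, 0.8, -0.4, 0.1, 0, 0, 0, 0, 0.8, -0.62, 0.14, 0, 0, 0, 0, 0.8, -0.62, 0.14, 0.1, 0, 0, 0, 0.8, -0.62, 0.14, 0.25, 0, 0, 0, 0.8])

```text
t: 33.05
tcp_pos: [0.4493, -0.3669, 0.155]
tool_rot: [0.735, 0.678, 0.0, -0.0]
wrist_force: [-0.8, 0.4, -0.2]
width: 0.0696
gripper_force: 0.0
```

```bash
python3 - <<'E'
from h import *
need(.449,-.367,.094,1.492)
cv2.imwrite("pics/w7.png",snapshot("wrist")[:,:,::-1])
E
```

```text
shift [-0.002 -0.003  0.61 ] turn [-0.    -0.    -0.004] t 33.05 w 0.0696
```

View pics/w7.png

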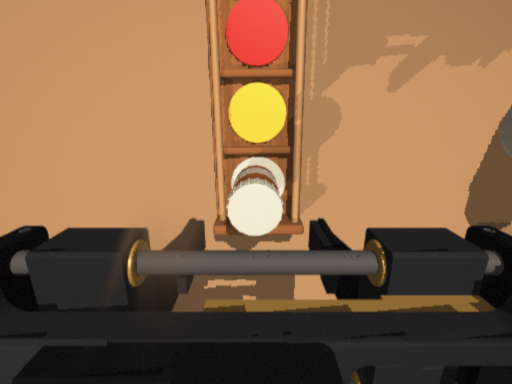

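The white lid is fully visible at (255,207), centred between the fingers; the red and yellow pads are empty. Gripping it.

carry_out(targets=[0, 0, 0.15, 0, 0, 0, 0.8, 0, 0, 0.3, 0, 0, 0, 0.8, 0, 0, 0.45, 0, 0, 0, 0.8, 0, 0, 0.57, 0, 0, 0, 0.8, 0, 0, 0.61, 0, 0, 0, 0.8])

```text
t: 33.6
tcp_pos: [0.4492, -0.3653, 0.0927]
tool_rot: [0.735, 0.678, -0.0, -0.002]
wrist_force: [0.4, 0.4, -0.8]
width: 0.0693
gripper_force: 0.0
```

carry_out(targets=[0, 0, 0, 0, 0, 0, 0.6, 0, 0, 0, 0, 0, 0, 0.3, 0, 0, 0, 0, 0, 0, 0.3, 0, 0, 0, 0, 0, 0, 0.3, 0, 0, 0, 0, 0, 0, 0.3])

```text
t: 34.1
tcp_pos: [0.4503, -0.3669, 0.0958]
tool_rot: [0.735, 0.678, -0.0, 0.001]
wrist_force: [-2.1, -0.5, 2.3]
width: 0.0474
gripper_force: 30.0
```

carry_out(targets=[0, 0, 0, 0, 0, 0, 0.3, 0, 0, -0.2, 0, 0, 0, 0.3, 0, 0, -0.4, 0, 0, 0, 0.3, 0, 0, -0.6, 0, 0, 0, 0.3, 0, 0, -0.8, 0, 0, 0, 0.3])

```text
t: 34.6
tcp_pos: [0.4498, -0.366, 0.175]
tool_rot: [0.735, 0.678, 0.0, -0.001]
wrist_force: [0.3, -0.7, -2.5]
width: 0.0467
gripper_force: 30.0
```

```bash
python3 -c "
from h import *
need(.4785,.135,.175,1.692)
c=get_calibration('wrist')"
```

```text
shift [ 5.017e+00 -1.150e-01  5.000e-03] turn [-0.001 -0.001 -0.256] t 34.6 w 0.0467
```

carry_out(targets=[0.1, 0, 0, 0, 0, 0, 0.3, 0.3, -0.01, 0, 0, 0, 0, 0.3, 0.5, -0.02, 0, 0, 0, 0, 0.3, 0.75, -0.02, 0, 0, 0, 0, 0.3, 1, -0.03, 0, 0, 0, 0, 0.3])

```text
t: 35.1
tcp_pos: [0.4545, -0.2641, 0.1734]
tool_rot: [0.735, 0.678, 0.0, -0.001]
wrist_force: [1.0, 0.4, -2.8]
width: 0.047
gripper_force: 30.0
```

carry_out(targets=[0.2, 0, 0, 0, 0, 0, 0.3, 0.4, -0.01, 0, 0, 0, 0, 0.3, 0.6, -0.02, 0, 0, 0, 0, 0.3, 0.8, -0.02, 0, 0, 0, 0, 0.3, 1, -0.03, 0, 0, 0, 0, 0.3])

```text
t: 35.6
tcp_pos: [0.4593, -0.1643, 0.1736]
tool_rot: [0.735, 0.678, -0.0, -0.001]
wrist_force: [0.1, 0.0, -1.7]
width: 0.0473
gripper_force: 30.0
```

carry_out(targets=[0.2, 0, 0, 0, 0, 0, 0.3, 0.4, -0.01, 0, 0, 0, 0, 0.3, 0.6, -0.02, 0, 0, 0, 0, 0.3, 0.8, -0.02, 0, 0, 0, 0, 0.3, 1, -0.03, 0, 0, 0, 0, 0.3])

```text
t: 36.1
tcp_pos: [0.464, -0.0646, 0.1736]
tool_rot: [0.735, 0.678, -0.0, -0.001]
wrist_force: [0.1, -0.1, -1.7]
width: 0.0473
gripper_force: 30.0
```

carry_out(targets=[0.2, 0, 0, 0, 0, -0.05, 0.3, 0.4, -0.01, 0, 0, 0, -0.1, 0.3, 0.6, -0.02, 0, 0, 0, -0.15, 0.3, 0.8, -0.02, 0, 0, 0, -0.2, 0.3, 1, -0.03, 0, 0, 0, -0.256, 0.3])

```text
t: 36.6
tcp_pos: [0.4688, 0.0351, 0.1736]
tool_rot: [0.662, 0.749, -0.0, -0.001]
wrist_force: [0.4, 0.3, -2.2]
width: 0.047
gripper_force: 30.0
```

```bash
python3 -c "
from h import *
need(.4785,.135,.1,1.692)"
```

```text
shift [0.979 0.221 0.736] turn [-0.002 -0.001  0.003] t 36.6 w 0.047
```

carry_out(targets=[0.2, 0.05, 0, 0, 0, 0, 0.3, 0.4, 0.1, 0, 0, 0, 0, 0.3, 0.6, 0.15, 0, 0, 0, 0, 0.3, 0.8, 0.2, 0, 0, 0, 0, 0.3, 0.98, 0.22, 0, 0, 0, 0, 0.3])

```text
t: 37.1
tcp_pos: [0.4788, 0.1349, 0.1736]
tool_rot: [0.663, 0.749, -0.001, -0.001]
wrist_force: [-0.1, -0.2, -1.7]
width: 0.0473
gripper_force: 30.0
```

carry_out(targets=[0, 0, 0.1, 0, 0, 0, 0.3, 0, 0, 0.25, 0, 0, 0, 0.3, 0, 0, 0.4, 0, 0, 0, 0.3, 0, 0, 0.53, 0, 0, 0, 0.3, 0, 0, 0.64, 0, 0, 0, 0.3])

```text
t: 37.6
tcp_pos: [0.4789, 0.1329, 0.109]
tool_rot: [0.663, 0.749, -0.001, -0.001]
wrist_force: [-0.2, -0.7, -1.2]
width: 0.0469
gripper_force: 30.0
```

carry_out(targets=[0, 0, 0.02, 0, 0, 0, 0.3, 0, 0, 0.04, 0, 0, 0, 0.3, 0, 0, 0.06, 0, 0, 0, 0.3, 0, 0, 0.08, 0, 0, 0, 0.3, 0, 0, 0.1, 0, 0, 0, 0.3])

```text
t: 38.1
tcp_pos: [0.4806, 0.1332, 0.1013]
tool_rot: [0.663, 0.749, 0.0, 0.0]
wrist_force: [0.0, -0.5, -1.9]
width: 0.0471
gripper_force: 30.0
```

carry_out(targets=[0, 0, 0.01, 0, 0, 0, 0.3, 0, 0, 0.02, 0, 0, 0, 0.3, 0, 0, 0.03, 0, 0, 0, 0.3, 0, 0, 0.04, 0, 0, 0, 0.3, 0, 0, 0.04, 0, 0, 0, 0.3])

```text
t: 38.6
tcp_pos: [0.4801, 0.1332, 0.0968]
tool_rot: [0.663, 0.749, -0.0, -0.0]
wrist_force: [-1.0, 0.4, -1.7]
width: 0.0472
gripper_force: 30.0
```

```bash
python3 -c "
from h import *
need(.4785,.135,.1,1.692)"
```

```text
shift [ 0.02  -0.013 -0.032] turn [-0. -0. -0.] t 38.6 w 0.0472
```

carry_out(targets=[0, 0, 0.01, 0, 0, 0, 0.3, 0, 0, 0.015, 0, 0, 0, 0.3, 0, 0, 0.02, 0, 0, 0, 0.3, 0, 0, 0.02, 0, 0, 0, 0.3, 0, 0, 0.02, 0, 0, 0, 0.3])

```text
t: 39.1
tcp_pos: [0.4804, 0.1332, 0.0958]
tool_rot: [0.663, 0.749, 0.0, 0.0]
wrist_force: [-3.2, 0.5, 4.9]
width: 0.0468
gripper_force: 30.0
```

Seated. Releasing, rising and backing away toward the middle.

carry_out(targets=[0, 0, -0.01, 0, 0, 0, 0.8, 0, 0, -0.01, 0, 0, 0, 0.8, 0, 0, -0.01, 0, 0, 0, 0.8, 0, 0, -0.01, 0, 0, 0, 0.8, 0, 0, -0.01, 0, 0, 0, 0.8])

```text
t: 39.6
tcp_pos: [0.4802, 0.1332, 0.0959]
tool_rot: [0.663, 0.749, 0.0, -0.0]
wrist_force: [-0.4, 0.3, -0.1]
width: 0.0683
gripper_force: 0.0
```

carry_out(targets=[0, 0, -0.1, 0, 0, 0, 0.8, 0, 0, -0.3, 0, 0, 0, 0.8, 0, 0, -0.5, 0, 0, 0, 0.8, 0, 0, -0.7, 0, 0, 0, 0.8, 0, 0, -0.9, 0, 0, 0, 0.8])

```text
t: 40.1
tcp_pos: [0.4803, 0.1332, 0.1876]
tool_rot: [0.663, 0.749, 0.0, 0.0]
wrist_force: [-0.1, 0.1, 0.3]
width: 0.0698
gripper_force: 0.0
```

carry_out(targets=[-0.2, 0, 0, 0, 0, 0, 0.8, -0.4, 0, 0, 0, 0, 0, 0.8, -0.6, 0, 0, 0, 0, 0, 0.8, -0.8, 0, 0, 0, 0, 0, 0.8, -1, 0, 0, 0, 0, 0, 0.8])

```text
t: 40.6
tcp_pos: [0.4925, 0.0331, 0.1869]
tool_rot: [0.663, 0.749, 0.0, 0.0]
wrist_force: [-0.1, -0.3, 0.7]
width: 0.0697
gripper_force: 0.0
```

carry_out(targets=[-0.2, 0, 0, 0, 0, 0, 0.8, -0.4, 0, 0, 0, 0, 0, 0.8, -0.6, 0, 0, 0, 0, 0, 0.8, -0.8, 0, 0, 0, 0, 0, 0.8, -1, 0, 0, 0, 0, 0, 0.8])

```text
t: 41.1
tcp_pos: [0.5045, -0.0662, 0.1868]
tool_rot: [0.663, 0.749, 0.0, 0.0]
wrist_force: [0.2, 0.1, 0.0]
width: 0.0696
gripper_force: 0.0
```

```bash
python3 - <<'E'
from h import *
a=snapshot("scene");w=snapshot("top")
cv2.imwrite("pics/s8.png",np.hstack([cv2.resize(a[60:220,220:380],None,fx=2.5,fy=2.5),cv2.resize(w[160:260,60:220],(400,400))[:,:]])[:,:,::-1])
E
```

```text
(no output)
```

View pics/s8.png

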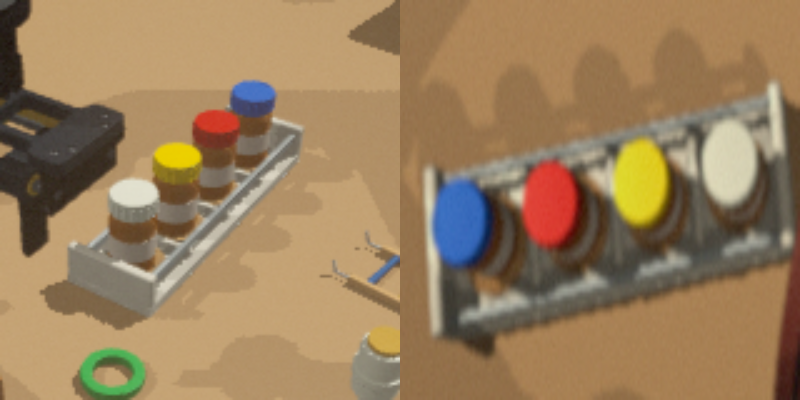

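Both views show all four jars upright in their bays, ordered white, yellow, red, blue from the birdcage end. Signing off.

```bash
python3 -c "
from rig import *
print(sign_off())"
```

```text
the job is handed in; nothing more can be done
None
```

All four jars stand upright in the white rack in their original order (white, yellow, red, blue from the birdcage end); the job is handed in at about 41 s of the 96 s allowed, and the sign-off returned no verdict.

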